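# Aim the screen remote at the decoder

### The arm

A 6-joint arm with a two-finger parallel gripper is mounted at the origin on the work surface. World frame = base frame: x ahead of the robot, y to its left, z up, the work surface at z = 0. Lengths are in m, angles in rad, forces in N, time in s.
With the tool pointing down it reaches from about 0.325 to 0.75 m from the base axis. Payload 7.6 kg.
Tool frame: the origin (TCP) lies between the finger pads; the fingertips stand 11 mm ahead of it and the grasp point (between the pads) lies 8 mm behind it; z points along the fingers, y is the line along which they close (so a half turn about z gives the same grasp; the last joint's range is limited). The gripper opens to 85 mm and grips with 20 to 120 N. Pads are 22 mm wide; open, the fingers measure 114 mm over their backs; the gripper's body (76 mm by 85 mm) begins 54 mm behind the grasp point. The pads swing forward as they close: fully open they stand 13 mm farther back than shut.
Start: joints at [-1.388, 0.052, 1.401, -0, 1.689, -0.07], TCP at [0.131, -0.508, 0.242] pointing down, gripper open.
Joint ranges: [-2.9, 2.9], [-0.91, 2.17], [0.12, 2.37], [-1.06, 4.2], [0.26, 2.73], [-2.93, 2.93]. Speed limits (rad/s): [2.57, 2.57, 3.01, 3.14, 3.14, 3.14].

### API

Orientations are given as a unit quaternion [w, x, y, z].
In Python, from station import status, cams, workorder gives the robot as it stands.
- The arm moves only by the tool play_rows, never from a script. Its argument "moves" is text: rows parted by semicolons, each of 7 numbers parted by spaces: the turn, a rotation vector about the tool's x, y, z normalised to -1 to 1, where 1 is 5 degrees, then the shift along the tool's x, y, z normalised to -1 to 1, where 1 is 0.03 m, then the opening, from -1 (shut) to 1 (fully open). A call has 1 to 8 rows; each row shifts and turns the commanded pose from where the row before left it, along the tool's axes as they then stand; what a row does not reach is not made up. A row lasts 1/12 s, in which the tool goes at most 41.7 mm and 7.16 degrees, less where a joint would pass 70% of its speed; a pose out of reach is approached as far as the arm can. A call with a number of a shift or a turn outside -1 to 1 is refused whole. A call with a gripper value outside its range is refused whole. The fingers move at their own pace and stop on an object; the grip force is fixed at half the most. Time passes only in rows, so rows that do not move let the fingers close. It gives the time, the measured TCP pose, the force, the opening and the grip force at its end, in the units of the state.
- status.state(): the state, without advancing time (a new reading comes with each control period).
- cams.camera(name): name is "scene" or "top"; returns the picture (480x640x3 uint8, red, green, blue); there is no depth.
- cams.calibration(name): a dict with "mtx" (3x3 intrinsics, pixels), "position" and "rotation" of the camera in the world. Camera axes: x right, y down, z forward; pixel columns grow to the right and rows downward; lengths in m; the calibration is good to about 2 mm. A picture is of the moment at which its call begins. calibration takes no time and is no camera call.
- workorder.close_job(): hands the job in; it is judged then, once.
The state is a dict: "t": time; "joint_positions": joint angles; "joint_vel": joint speeds; "effort": joint torques, N m; "eef_pos": TCP position; "ee_rot": TCP orientation; "force": force on the tool from outside, world axes, zero at the start; "torque": the same for the moment, N m; "opening": opening from 0.0 (shut) to 1.0 (fully open); "gripper_force": force on a finger pad.
Only numpy, scipy, OpenCV 4.12 (cv2) and the standard library are available. Lean on these libraries where they do the work, as an engineer would, in place of code of your own. Each camera call takes 0.05 s, during which the arm holds its last target. There are 200 camera calls.

### The job

Draw the black TV remote out of its leaning pocket in the grey caddy, lift it and turn it so that, buttons up, its nose points straight at the red receiver eye on top of the decoder box on the wooden riser. Finish still holding it there, still and touching nothing but the gripper, at least 18 cm above the desk and with its nose at least 8 cm from the eye. Leave the white air-conditioner remote in its pocket and the other desk things where they are.

Things in the scene. Friction and masses are not known exactly. Their poses are not given: they have to be found in the camera images.
- tv_remote: black TV remote, 160 x 44 x 20 mm, about 110 g, loose; red button near its nose. Origin: its centre (of mass); x to the nose (amber emitter), y across its width, z out of the button face. Starts in either caddy pocket, tail down: nose rises at 55 degrees towards the caddy's +x, buttons face the robot and up, y as the caddy's. The pocket covers at most 50 mm of the tail; the rest stands free
- tv_remote_nose (a point): centre of the remote's nose end, 80 mm from its centre along its x
- caddy: grey plastic caddy, fixed, base 135 x 190 x 8 mm. Origin on the desk midway between its two pockets (at y = -60 and +60 mm), z up. Pockets lean 35 degrees from vertical to its +x; inside 48 x 23 mm, 38 (front) to 50 mm (back) deep, walls 4 mm; remotes draw out along their length with 1 to 2 mm play. Yaw within 17 degrees of zero
- ac_remote: the white air-conditioner remote with a green display, same size and origin and axes as the black one, in the other pocket. Its upper end is about 160 mm above the desk
- decoder: wooden riser (150 x 270 mm, 140 mm high) with a grey decoder box on it (130 x 240 mm, top at 195 mm), fixed. Origin on the desk under the receiver eye, z up; the front of the box is 20 mm and of the riser 30 mm to its -x (towards the robot), the rest lies to +x
- receiver (a point): centre of the red receiver eye, an upright round puck 34 mm across and 25 mm high on a black foot, on top of the decoder in the middle of its front edge; 210 mm above the desk
- pen_cup: blue cup with three pens, 76 mm wide, 150 mm high with pens, loose. Origin under its centre
- stapler: red and black stapler, 140 x 36 x 52 mm, loose. Origin under its centre, x along it
- tape_dispenser: black tape dispenser with a yellow roll, 150 x 60 x 87 mm, loose. Origin under its centre, x along it
- phone: black phone lying flat, 150 x 72 x 9 mm, loose. Origin under its centre
There are look-alikes about, which are no part of the job. What is shaped like the stapler but blue or pink is not meant.

How it is judged:
On the way:
1. the TV remote is out of its pocket and carried by the gripper alone (contact force between tv_remote and the fingers above 1 N and contact force between tv_remote and caddy below 0.1 N and contact force between tv_remote and decoder below 0.1 N and contact force between tv_remote and ac_remote below 0.1 N and contact force between tv_remote and pen_cup below 0.1 N and contact force between tv_remote and stapler below 0.1 N and contact force between tv_remote and tape_dispenser below 0.1 N and contact force between tv_remote and phone below 0.1 N and distance of tv_remote from where it was at the start of the episode above 0.06 m and height (world z) of tv_remote above 0.13 m), for 0.2 s.
At the end, for the whole second after the job is handed in: Only the gripper holds the remote (over 1 N), at rest, centre over 170 mm up, buttons up within 34 degrees, its long axis passing the eye's centre within 40 mm (eye 140-220 mm ahead of its centre), 55 mm (to 320) or 75 mm (beyond); other loose things within 20 mm of their start (contact force between tv_remote and the fingers above 1 N and contact force between tv_remote and caddy below 0.1 N and contact force between tv_remote and decoder below 0.1 N and contact force between tv_remote and ac_remote below 0.1 N and contact force between tv_remote and pen_cup below 0.1 N and contact force between tv_remote and stapler below 0.1 N and contact force between tv_remote and tape_dispenser below 0.1 N and contact force between tv_remote and phone below 0.1 N and height (world z) of tv_remote above 0.17 m and angle between tv_remote's own z axis and vertical below 0.6 rad and linear speed of tv_remote below 0.02 m/s and angular speed of tv_remote below 0.15 rad/s and ((x of receiver in the frame of tv_remote between 0.14 and 0.22 m and y of receiver in the frame of tv_remote between -0.04 and 0.04 m and z of receiver in the frame of tv_remote between -0.04 and 0.04 m) or (x of receiver in the frame of tv_remote between 0.22 and 0.32 m and y of receiver in the frame of tv_remote between -0.055 and 0.055 m and z of receiver in the frame of tv_remote between -0.055 and 0.055 m) or (x of receiver in the frame of tv_remote between 0.32 and 1 m and y of receiver in the frame of tv_remote between -0.075 and 0.075 m and z of receiver in the frame of tv_remote between -0.075 and 0.075 m)) and distance of each of ac_remote, pen_cup, stapler, tape_dispenser, phone from where it was at the start of the episode below 0.02 m); the arm keeps its last pose, push and grip.
It fails at once if the white air-conditioner remote is displaced by more than 30 mm (distance of ac_remote from where it was at the start of the episode above 0.03 m).
It fails at once if the pen cup is displaced by more than 30 mm (distance of pen_cup from where it was at the start of the episode above 0.03 m).
It fails at once if the stapler is displaced by more than 30 mm (distance of stapler from where it was at the start of the episode above 0.03 m).
It fails at once if the tape dispenser is displaced by more than 30 mm (distance of tape_dispenser from where it was at the start of the episode above 0.03 m).
It fails at once if the phone is displaced by more than 30 mm (distance of phone from where it was at the start of the episode above 0.03 m).
It also fails if it takes over 32 s, if anything falls off the work surface, if the arm or the gripper's body presses on something with over 40 N, if the wrist force passes 120 N, or if a joint passes its speed limit or range.

## Working session

There is one attempt and no reset: what is moved stays moved. The work goes in short steps, Python scripts to look and compute and a tool call to move; the robot and the scene stay as the last step left them, time stands still between calls to the robot, and variables do not carry over. Pictures are saved under pics/ and viewed, at most 10 in all, crops included, and the job is handed in when it is done.

Besides the shell and the picture viewer there is one more tool, called after ">>>" by a JSON object that holds its "api" and its "payload", one argument or row to a line. play_rows: Moves the arm, as the interface text tells. Scaled input: -1 to 1 covers 0.03 m each way for a shift and 5 degrees each way for a turn. Its arguments: {"type":"object","properties":{"moves":{"type":"string"}},"required":["moves"]}

```bash
mkdir -p pics
cat > h.py <<'E'
import numpy as np, cv2
from station import status, cams, workorder
from scipy.spatial.transform import Rotation as R
def snap(n,f):
    im=cams.camera(n); cv2.imwrite(f,cv2.cvtColor(im,cv2.COLOR_RGB2BGR)); return im
def proj(n,P):
    c=cams.calibration(n); p=(np.atleast_2d(P)-np.array(c["position"]))@rot(c); q=p@np.array(c["mtx"]).T; return q[:,:2]/q[:,2:]
def rot(c):
    r=np.array(c["rotation"],float); return r if r.shape==(3,3) else R.from_quat(r[[1,2,3,0]]).as_matrix()
def ray(n,uv):
    c=cams.calibration(n); d=rot(c)@np.linalg.solve(np.array(c["mtx"]),[uv[0],uv[1],1.]); return np.array(c["position"]),d/np.linalg.norm(d)
def onz(n,uv,z):
    o,d=ray(n,uv); return o+d*(z-o[2])/d[2]
def tri(u1,u2):
    o1,d1=ray("scene",u1); o2,d2=ray("top",u2)
    s=np.linalg.lstsq(np.stack([d1,-d2],1),o2-o1,rcond=None)[0]
    a=o1+s[0]*d1;b=o2+s[1]*d2; return (a+b)/2,np.linalg.norm(a-b)
E
python3 - <<'E'
from h import *
for n in("scene","top"):
    snap(n,f"pics/{n}0.png"); print(n,cams.calibration(n))
print(status.state())
E
```

```text
scene {'mtx': array([[593.09162506,   0.        , 318.89315425],
       [  0.        , 593.09162506, 241.09723999],
       [  0.        ,   0.        ,   1.        ]]), 'position': array([ 1.32658744, -0.94985611,  1.28245118]), 'rotation': array([-0.3917666 ,  0.86029554,  0.29816194, -0.13232526])}
top {'mtx': array([[598.17428095,   0.        , 329.20587614],
       [  0.        , 598.17428095, 242.90290326],
       [  0.        ,   0.        ,   1.        ]]), 'position': array([0.33418045, 0.05247273, 1.73791463]), 'rotation': array([-0.04369797,  0.70585792, -0.70517796,  0.05078514])}
{'t': 0.1, 'joint_positions': array([-1.38829336e+00,  5.27962581e-02,  1.40162516e+00,  3.56143573e-06,
        1.68859588e+00, -7.02969470e-02]), 'joint_vel': array([ 0.00164558, -0.00310811, -0.00049737,  0.00159799,  0.00058666,
       -0.00091154]), 'effort': array([ 8.82630120e-04, -3.82581210e+01, -3.60987532e+01, -7.88808575e-05,
        4.74996996e-03, -4.83726680e-06]), 'eef_pos': array([ 0.13128972, -0.50805881,  0.24154388]), 'ee_rot': array([-7.11300951e-04,  9.92021878e-01,  1.26063819e-01, -3.81767331e-05]), 'force': array([ 0.06615948, -0.35412886, -0.01643289]), 'torque': array([-0.04375486,  0.0041389 ,  0.00079996]), 'gripper_force': 0.0, 'opening': 0.9978257771373945}
```

View pics/scene0.png

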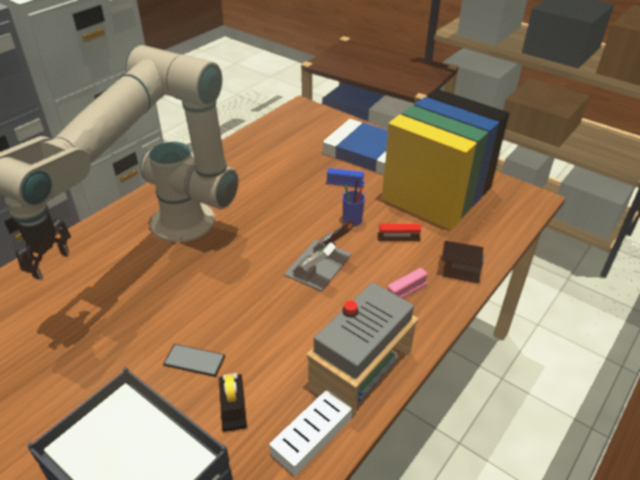

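View pics/top0.png

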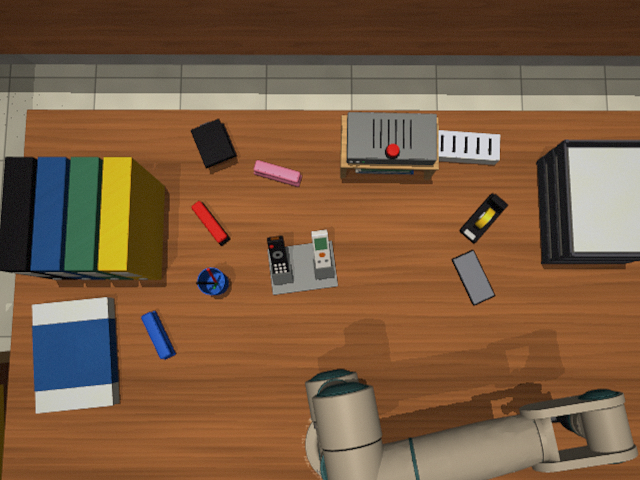

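The scene view shows the caddy at (318,262) and the red eye at (350,308). In the top view the black remote is at (278,258), the white one at (321,255), and the eye at (392,151).
Things that could be taken for the TV remote, by top-view pixel: white AC remote (321,255), phone (473,277), black box (214,144) and the black tape dispenser (484,217). I choose (278,258): black with a red button, in a caddy pocket.

Run:
```python
import cv2,numpy as np
t=cv2.imread("pics/top0.png")[215:305,250:350]; s=cv2.imread("pics/scene0.png")[205:295,275:375]
cv2.imwrite("pics/c0.png",np.hstack([cv2.resize(t,(400,360),interpolation=2),cv2.resize(s,(400,360),interpolation=2)]))
from h import *
im=cv2.imread("pics/top0.png"); hsv=cv2.cvtColor(im,cv2.COLOR_BGR2HSV)
for f,roi in(("top",(135,165,380,405)),("scene",(295,320,335,362))):
    h=cv2.cvtColor(cv2.imread(f"pics/{f}0.png"),cv2.COLOR_BGR2HSV)[roi[0]:roi[1],roi[2]:roi[3]]
    m=((h[...,0]<6)|(h[...,0]>174))&(h[...,1]>180)&(h[...,2]>60)
    y,x=np.nonzero(m); print(f,x.min()+roi[2],x.max()+roi[2],y.min()+roi[0],y.max()+roi[0],x.mean()+roi[2],y.mean()+roi[0])
```

```text
top 386 398 144 156 392.2824427480916 149.89312977099237
scene 344 355 301 311 349.8679245283019 305.8207547169811
```

View pics/c0.png

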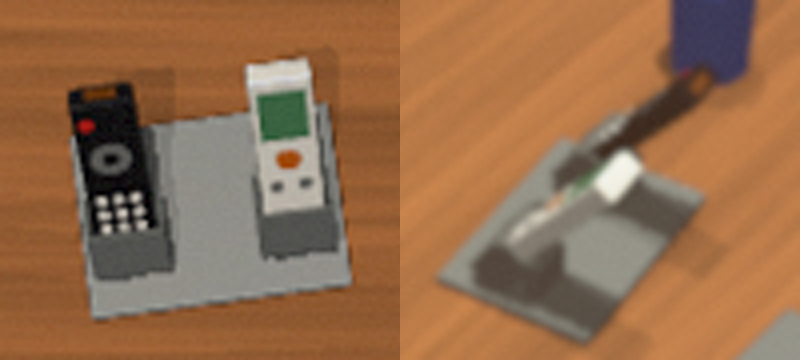

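The crop confirms the choice: the left remote is black with a red button and an amber emitter at crop (100,94), which is top (275,238.5) and scene (350.5,225).

Run:
```python
from h import *
print("nose",tri((350.5,225),(275,238.5)), "AC nose", onz("top",(319.8,231.5),.16))
print("eye",tri((349.9,306),(392.2,150)),onz("top",(392.2,150),.215))
t=cv2.cvtColor(cv2.imread("pics/top0.png"),cv2.COLOR_BGR2HSV)
c=[onz("top",p,.008) for p in((273.75,294.5),(337.5,286),(331.75,240.75))]
print(c, [np.linalg.norm(c[1]-c[0]),np.linalg.norm(c[2]-c[1])])
d=c[1]-c[0]; print("yaw deg",np.degrees(np.arctan2(d[1],d[0]))+90, "ctr",(c[0]+c[2])/2)
e=c[2]-c[1];print("yaw2",np.degrees(np.arctan2(e[1],e[0])))
# bottom of visible black face (front lip): crop (122,232)
o,dd=ray("top",(250+122/4,215+233/4)); print("lip z=.05",onz("top",(280.5,273.2),.06))
print("red button",onz("top",(271.5,246.5),.145))
for n,ps in(("cup",(212,283)),("stapler",(210,223)),("tape",(484,218))): print(n,onz("top",ps,.05))
```

```text
nose (array([0.56183801, 0.18400751, 0.15387941]), np.float64(0.007659443271116699)) AC nose [0.57711782 0.06175942 0.16      ]
eye (array([ 0.78556   , -0.12770753,  0.21633843]), np.float64(0.0010280510911881836)) [ 0.78555765 -0.12819891  0.215     ]
[array([0.41660192, 0.19491879, 0.008     ]), array([0.44125034, 0.01111611, 0.008     ]), array([0.57326337, 0.0277019 , 0.008     ])] [np.float64(0.18544801793877638), np.float64(0.133050844180891)]
yaw deg 7.637944831664214 ctr [0.49493264 0.11131034 0.008     ]
yaw2 7.160975526796059
lip z=.05 [0.47381673 0.17244711 0.06      ]
red button [0.53848802 0.19129075 0.145     ]
cup [0.44677151 0.36562466 0.05      ]
stapler [0.61802031 0.3758372  0.05      ]
tape [ 0.63412813 -0.40885981  0.05      ]
```

>>> {"api": "play_rows", "payload": {
  "moves": "0 0 0 0.3 -0.4 -1 1; 0 0 0 0.75 -0.96 -0.9 1; 0 0 0 0.75 -0.96 0 1; 0 0 0 0.75 -0.96 0 1; 0 0 0 0.75 -0.96 0 1; 0 0 0 0.75 -0.96 0 1; 0 0 0 0.75 -0.96 0 1; 0 0 0 0.75 -0.96 0 1"
}}

```text
t: 0.77
eef_pos: [0.238, -0.2609, 0.2967]
ee_rot: [-0.0, 0.992, 0.126, -0.0]
force: [1.8, -0.0, 0.1]
opening: 1.001
gripper_force: 0.0
```

>>> {"api": "play_rows", "payload": {
  "moves": "0 0 0 0.75 -0.96 0 1; 0 0 0 0.75 -0.96 0 1; 0 0 0 0.75 -0.96 0 1; 0 0 0 0.75 -0.96 0 1; 0 0 0 0.75 -0.96 0 1; 0 0 0 0.75 -0.96 0 1; 0 0 0 0.75 -0.96 0 1; 0 0 0 0.75 -0.96 0 1"
}}

```text
t: 1.43
eef_pos: [0.3547, 0.0074, 0.2969]
ee_rot: [0.0, 0.992, 0.126, 0.0]
force: [0.7, -0.4, -0.1]
opening: 1.0
gripper_force: 0.0
```

```bash
cat >> h.py <<'E'
YAW=np.radians(7.4)
def tilt(deg,yaw=YAW):
    t=np.radians(deg); z=np.array([np.sin(t)*np.cos(yaw),np.sin(t)*np.sin(yaw),-np.cos(t)]); y=np.array([np.sin(yaw),-np.cos(yaw),0])
    return np.stack([np.cross(y,z),y,z],1)
def cur():
    s=status.state(); q=np.array(s["ee_rot"]); return s,np.array(s["eef_pos"]),R.from_quat(q[[1,2,3,0]]).as_matrix()
def goto(p,M,turn_first=False):
    s,p0,M0=cur(); rv=R.from_matrix(M0.T@M).as_rotvec(degrees=True)
    F=M if turn_first else M0
    print("t",s["t"],"pos",p0.round(4),"j",np.round(s["joint_positions"],3),"F",np.round(s["force"],1))
    print("turn units",(rv/5).round(2),"shift units",(F.T@(np.array(p)-p0)/.03).round(2))
E
python3 - <<'E'
from h import *
M=tilt(40); p=np.array([.524,.177,.101]); goto(p-.10*M[:,2],M); goto(p-.10*M[:,2],M,True); print(p-.1*M[:,2])
E
```

```text
t 1.4333 pos [0.3547 0.0074 0.2969] j [-0.083 -0.449  1.726 -0.     1.864  1.235] F [ 0.7 -0.4 -0.1]
turn units [-0.49  7.99  1.36] shift units [ 4.75 -4.33  3.98]
t 1.4333 pos [0.3547 0.0074 0.2969] j [-0.083 -0.449  1.726 -0.     1.864  1.235] F [ 0.7 -0.4 -0.1]
turn units [-0.49  7.99  1.36] shift units [ 0.65 -4.88  5.73]
[0.46025661 0.16872118 0.17760444]
```

>>> {"api": "play_rows", "payload": {
  "moves": "-0.06 0.86 0.2 0 0 0 1; -0.06 0.86 0.2 0 0 0 1; -0.06 0.86 0.2 0 0 0 1; -0.06 0.86 0.2 0 0 0 1; -0.06 0.86 0.2 0 0 0 1; -0.06 0.86 0.2 0 0 0 1; 0 0.84 0.15 0 0 0 1; 0 0 0 0 0 0 1"
}}

```text
t: 2.1
eef_pos: [0.3543, 0.0052, 0.2932]
ee_rot: [-0.018, 0.964, 0.063, 0.256]
force: [-0.6, -0.9, -1.3]
opening: 0.999
gripper_force: 0.0
```

Run:
```python
from h import *
M=tilt(30); p=np.array([.524,.177,.101]); goto(p-.10*M[:,2],M); print(p-.1*M[:,2])
```

```text
t 2.1 pos [0.3543 0.0052 0.2932] j [-0.224 -0.906  2.062  0.176  1.496  1.246] F [-0.6 -0.9 -1.3]
turn units [-0.03  0.05  0.02] shift units [ 2.32 -4.93  5.39]
[0.47441644 0.17056022 0.18760254]
```

>>> {"api": "play_rows", "payload": {
  "moves": "0 0 0 0.46 -0.8 0 1; 0 0 0 0.46 -0.8 0 1; 0 0 0 0.46 -0.9 0 1; 0 0 0 0.46 -0.9 0 1; 0 0 0 0.46 -0.9 0.3 1; 0 0 0 0 -0.6 0.9 1; 0 0 0 0 0 1 1; 0 0 0 0 0 1 1"
}}

```text
t: 2.77
eef_pos: [0.4422, 0.1671, 0.2483]
ee_rot: [-0.017, 0.963, 0.066, 0.259]
force: [-0.1, 0.6, 0.6]
opening: 0.994
gripper_force: 0.0
```

>>> {"api": "play_rows", "payload": {
  "moves": "0 0 0 0 0 1 1; 0 0 0 0 0 0.8 1; 0 0 0 0 0 0.3 1; 0 0 0 0 0 0 1"
}}

```text
t: 3.1
eef_pos: [0.4727, 0.1693, 0.1917]
ee_rot: [-0.016, 0.964, 0.065, 0.257]
force: [-0.2, -0.6, -0.1]
opening: 1.0
gripper_force: 0.0
```

Run:
```python
from h import *
M=tilt(30); p=np.array([.524,.177,.101])+.008*M[:,2]; goto(p,M); print(p)
t=snap("top","pics/top1.png")[200:310,230:350]; s=snap("scene","pics/scene1.png")[165:275,265:385]
cv2.imwrite("pics/c1.png",cv2.cvtColor(np.hstack([cv2.resize(t,(400,367),interpolation=2),cv2.resize(s,(400,367),interpolation=2)]),cv2.COLOR_RGB2BGR))
```

```text
t 3.1 pos [0.4727 0.1693 0.1917] j [ 0.321 -0.36   1.941 -0.11   1.052  1.788] F [-0.2 -0.6 -0.1]
turn units [0.   0.04 0.05] shift units [-0.   -0.03  3.75]
[0.52796668 0.17751518 0.0940718 ]
```

View pics/c1.png

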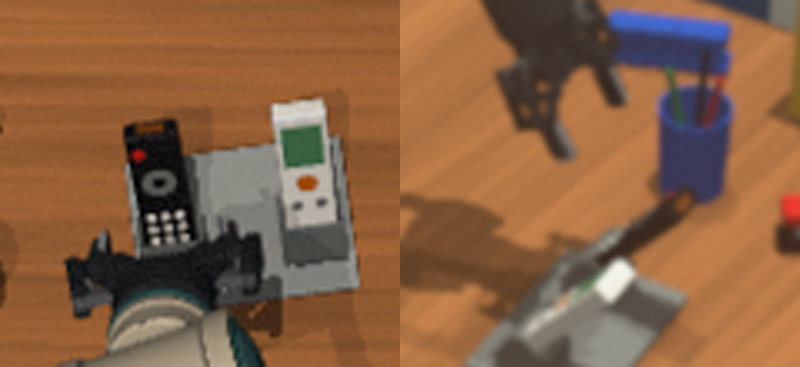

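The fingers straddle the remote line from above (crop tips at (100,240) and (250,245)). The remote's ring button is at crop (158,183). I check the lateral offset by projection.

Run:
```python
from h import *
f=400/120
for nm,P in(("grasp p",(.524,.177,.101)),("nose",(.561,.182,.155)),("tcp",(.4727,.1693,.1917)),("ctr face",(.5155-.0082,.176-.001,.089+.0057))):
    u=proj("top",P)[0]; v=proj("scene",P)[0]; print(nm,u,((u-[230,200])*f).round(), ((v-[265,165])*f).round())
# ring button centre, from first crop (110,158)
print([onz("top",(250+110/4,215+158/4),z) for z in(.11,.12,.13)])
```

```text
grasp p [277.99552212 253.76560621] [160. 179.] [241. 232.]
nose [274.77226289 237.66848186] [149. 126.] [279. 200.]
tcp [278.12035119 269.40592097] [160. 231.] [192. 137.]
ctr face [278.82092893 260.04364955] [163. 200.] [225. 231.]
[array([0.52093151, 0.17764661, 0.11      ]), array([0.51978433, 0.17687768, 0.12      ]), array([0.51863715, 0.17610876, 0.13      ])]
```

>>> {"api": "play_rows", "payload": {
  "moves": "0 0 0 0 0 1 1; 0 0 0 0 0 0.8 1; 0 0 0 0 0 0 1"
}}

```text
t: 3.45
eef_pos: [0.4996, 0.1728, 0.1449]
ee_rot: [-0.016, 0.964, 0.064, 0.257]
force: [-0.8, -0.4, -0.7]
opening: 1.0
gripper_force: 0.0
```

Run:
```python
from h import *
M=tilt(30); p=np.array([.524,.177,.101])+.008*M[:,2]; goto(p,M)
s,p0,M0=cur()
L=[p0+M0@np.array([0,k,.011]) for k in(.0425,-.0425)]
print([((proj("top",q)[0]-[245,220])*8).round() for q in L])
t=snap("top","pics/top2.png")[220:295,245:320]
cv2.imwrite("pics/c2.png",cv2.cvtColor(cv2.resize(t,(600,600),interpolation=2),cv2.COLOR_RGB2BGR))
```

```text
t 3.45 pos [0.4996 0.1728 0.1449] j [ 0.308 -0.232  1.936 -0.111  0.926  1.789] F [-0.8 -0.4 -0.7]
turn units [-0.    0.03  0.05] shift units [-0.01 -0.03  1.94]
[array([392., 298.]), array([141., 331.])]
```

View pics/c2.png

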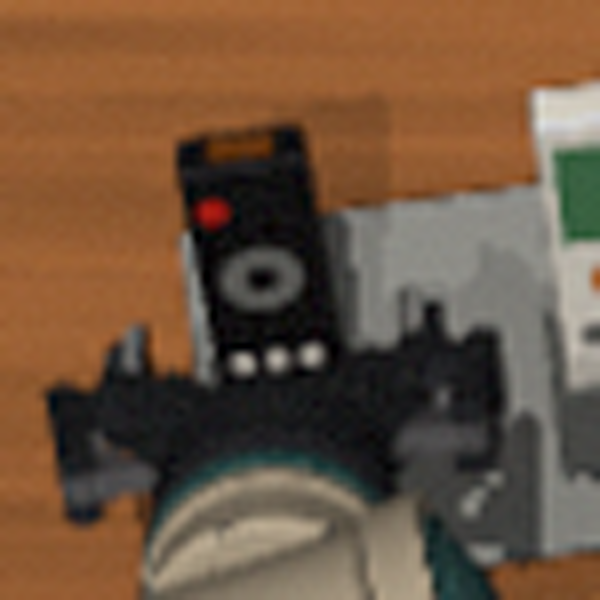

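The view shows the remote between the fingertips, with tips at about (130,335) and (430,300) and the remote centred at x≈265. I shift 3 mm to the left and go in.

>>> {"api": "play_rows", "payload": {
  "moves": "0 0 0 0 -0.1 0.5 1; 0 0 0 0 0 0.7 1; 0 0 0 0 0 0.7 1; 0 0 0 0 0 0.05 1; 0 0 0 0 0 0 1"
}}

```text
t: 3.92
eef_pos: [0.5288, 0.18, 0.0979]
ee_rot: [-0.017, 0.964, 0.064, 0.259]
force: [1.5, 0.6, 0.0]
opening: 1.001
gripper_force: 0.0
```

>>> {"api": "play_rows", "payload": {
  "moves": "0 0 0 0 0 0 0.3; 0 0 0 0 0 0 0; 0 0 0 0 0 0 -1; 0 0 0 0 0 0 -1; 0 0 0 0 0 0 -1; 0 0 0 0 0 0 -1; 0 0 0 0 0 0 -1; 0 0 0 0 0 0 -1"
}}

```text
t: 4.58
eef_pos: [0.5291, 0.1802, 0.0981]
ee_rot: [-0.017, 0.963, 0.064, 0.26]
force: [-5.3, -0.6, 7.4]
opening: 0.504
gripper_force: 62.1
```

Run:
```python
from h import *
s,p0,M0=cur()
a=np.array([np.cos(np.radians(55))*np.cos(YAW),np.cos(np.radians(55))*np.sin(YAW),np.sin(np.radians(55))])
print(s["eef_pos"],s["force"],s["opening"],s["gripper_force"],"axis in tool",(M0.T@a).round(3))
```

```text
[0.5290503  0.18018465 0.0981237 ] [-5.29415608 -0.59052913  7.41409126] 0.5042366282367913 62.059160470962524 axis in tool [ 0.908  0.003 -0.42 ]
```

>>> {"api": "play_rows", "payload": {
  "moves": "0 0 0 0.18 0 -0.08 -1; 0 0 0 0.27 0 -0.13 -1; 0 0 0 0.36 0 -0.17 -1; 0 0 0 0.36 0 -0.17 -1; 0 0 0 0.36 0 -0.17 -1; 0 0 0 0.45 0 -0.21 -1; 0 0 0 0.45 0 -0.21 -1; 0 0 0 0.45 0 -0.21 -1"
}}

```text
t: 5.25
eef_pos: [0.5831, 0.1872, 0.1757]
ee_rot: [-0.017, 0.964, 0.064, 0.259]
force: [-0.0, 0.3, -1.4]
opening: 0.503
gripper_force: 61.1
```

>>> {"api": "play_rows", "payload": {
  "moves": "0 0 0 0.2 0 -0.6 -1; 0 0 0 0.1 0 -0.8 -1; 0 0 0 0 0 -0.8 -1; 0 0 0 0 0 -0.5 -1; 0 0 0 0 0 0 -1"
}}

```text
t: 5.67
eef_pos: [0.5506, 0.1832, 0.2543]
ee_rot: [-0.017, 0.963, 0.064, 0.262]
force: [0.2, -0.3, -1.3]
opening: 0.504
gripper_force: 61.3
```

Run:
```python
from h import *
s,p0,M0=cur(); print(s["t"],p0,s["joint_positions"].round(3),s["force"],s["opening"],s["gripper_force"])
t=snap("top","pics/top3.png")[160:310,230:380]; q=snap("scene","pics/scene3.png")[125:275,265:415]
cv2.imwrite("pics/c3.png",cv2.cvtColor(np.hstack([cv2.resize(t,(400,400),interpolation=2),cv2.resize(q,(400,400),interpolation=2)]),cv2.COLOR_RGB2BGR))
```

```text
5.6667 [0.55061448 0.18323219 0.25429912] [ 0.296 -0.164  1.658 -0.091  1.123  1.751] [ 0.21137618 -0.29013033 -1.31082091] 0.5039667897536825 61.34941220283508
```

View pics/c3.png

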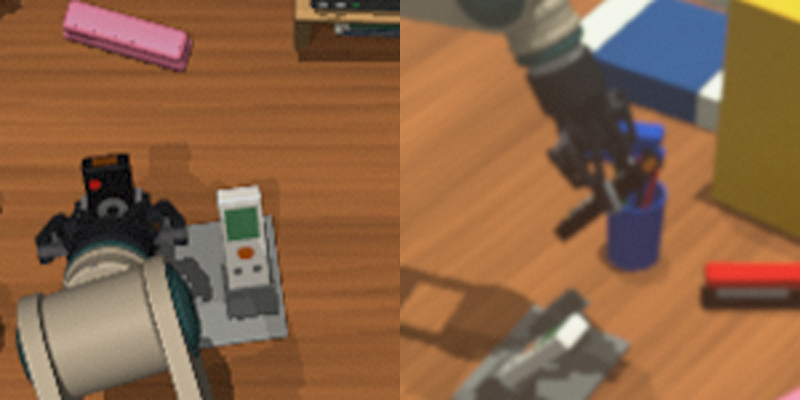

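Top crop: the remote (nose at (108,160)) is in the gripper, clear of the caddy, and the white remote is still in its pocket at (242,235). Next I compute the aiming pose.

```bash
cat >> h.py <<'E'
def final():
    a=np.array([np.cos(np.radians(55))*np.cos(YAW),np.cos(np.radians(55))*np.sin(YAW),np.sin(np.radians(55))])
    Mg=R.from_quat([.9635,.064,.2595,-.017]).as_matrix(); y=np.array([-np.sin(YAW),np.cos(YAW),0]); B=np.stack([a,y,np.cross(a,y)],1)
    Bt=Mg.T@B; ct=Mg.T@(np.array([.5155,.176,.089])-[.529,.1802,.0981])   # remote in tool
    E=np.array([.7856,-.128,.21]); psi=np.radians(-12); d=np.array([np.cos(psi),np.sin(psi),0]); C=E-.28*d+[0,0,.005]
    Bf=np.stack([d,[-d[1],d[0],0],[0,0,1.]],1); M=Bf@Bt.T
    return C-M@ct,M,Bt,ct,E
E
python3 - <<'E'
from h import *
p,M,Bt,ct,E=final(); print(p,ct); print(M.round(2)); goto(p+[0,0,.03],M)
E
```

```text
[ 0.52732899 -0.07062232  0.20880998] [-0.01662228  0.00237507  0.00087114]
[[ 0.89 -0.21 -0.41]
 [-0.19 -0.98  0.09]
 [-0.42 -0.   -0.91]]
t 5.7667 pos [0.5503 0.1829 0.2496] j [ 0.295 -0.159  1.662 -0.091  1.121  1.751] F [ 0.4  0.2 -2.5]
turn units [ -0.14 -10.88   4.05] shift units [-1.81  8.27 -0.62]
```

>>> {"api": "play_rows", "payload": {
  "moves": "0 0 0 -0.2 0.3 -0.6 -1; 0 0 0 -0.2 0.6 -0.4 -1; 0 0 0 -0.2 0.8 0 -1; 0 0 0 -0.2 0.9 0 -1; 0 0 0 -0.2 0.9 0 -1; 0 0 0 -0.2 0.9 0 -1; 0 0 0 -0.2 0.9 0 -1; 0 0 0 -0.2 0.9 0 -1"
}}

```text
t: 6.43
eef_pos: [0.5184, -0.0104, 0.2494]
ee_rot: [-0.017, 0.964, 0.064, 0.257]
force: [1.2, -0.2, -1.5]
opening: 0.503
gripper_force: 61.4
```

>>> {"api": "play_rows", "payload": {
  "moves": "0 0 0 -0.1 0.9 0 -1; 0 0 0 0 0.7 0 -1; 0 0 0 0 0.4 0 -1; -0.01 -0.45 0.17 0 0 0 -1; -0.01 -0.9 0.34 0 0 0 -1; -0.01 -0.9 0.34 0 0 0 -1; -0.01 -0.9 0.34 0 0 0 -1; -0.01 -0.9 0.34 0 0 0 -1"
}}

```text
t: 7.1
eef_pos: [0.5241, -0.069, 0.2485]
ee_rot: [-0.02, 0.997, 0.001, 0.081]
force: [-0.5, -0.1, -1.0]
opening: 0.504
gripper_force: 61.4
```

>>> {"api": "play_rows", "payload": {
  "moves": "-0.01 -0.9 0.34 0 0 0 -1; -0.01 -0.9 0.34 0 0 0 -1; -0.01 -0.9 0.34 0 0 0 -1; -0.01 -0.9 0.34 0 0 0 -1; -0.01 -0.9 0.34 0 0 0 -1; -0.01 -0.9 0.34 0 0 0 -1; -0.01 -0.9 0.34 0 0 0 -1; -0.01 -0.45 0.17 0 0 0 -1"
}}

```text
t: 7.77
eef_pos: [0.5246, -0.069, 0.247]
ee_rot: [-0.025, 0.971, -0.103, -0.215]
force: [0.4, -0.6, -1.3]
opening: 0.504
gripper_force: 61.4
```

Run:
```python
from h import *
p,M,Bt,ct,E=final(); goto(p,M)
```

```text
t 7.7667 pos [ 0.5246 -0.069   0.247 ] j [-0.204  0.394  1.047  0.008  2.137  1.58 ] F [ 0.4 -0.6 -1.3]
turn units [-0.03  0.03 -0.04] shift units [0.63 0.04 1.11]
```

>>> {"api": "play_rows", "payload": {
  "moves": "0 0 0 0.2 0 0.35 -1; 0 0 0 0.2 0 0.4 -1; 0 0 0 0.2 0 0.35 -1; 0 0 0 0 0 0 -1; 0 0 0 0 0 0 -1; 0 0 0 0 0 0 -1"
}}

```text
t: 8.27
eef_pos: [0.5268, -0.0692, 0.2129]
ee_rot: [-0.024, 0.972, -0.102, -0.211]
force: [0.8, 0.1, -1.8]
opening: 0.505
gripper_force: 61.5
```

Run:
```python
from h import *
p,M,Bt,ct,E=final(); goto(p,M)
s,p0,M0=cur(); c=p0+M0@ct; B=M0@Bt
print("centre",c,"eye in remote",B.T@(E-c),"zz",B[2,2])
N=c+.08*B[:,0]; print("nose pred top px",proj("top",N),"scene",proj("scene",N),"tail",proj("top",c-.08*B[:,0]),proj("scene",c-.08*B[:,0]))
t=snap("top","pics/top4.png")[120:270,310:460]; q=snap("scene","pics/scene4.png")[195:345,245:395]
cv2.imwrite("pics/c4.png",cv2.cvtColor(np.hstack([cv2.resize(t,(400,400),interpolation=2),cv2.resize(q,(400,400),interpolation=2)]),cv2.COLOR_RGB2BGR))
```

```text
t 8.2667 pos [ 0.5268 -0.0692  0.2129] j [-0.204  0.406  1.098  0.008  2.065  1.578] F [ 0.8  0.1 -1.8]
turn units [-0.04 -0.07 -0.02] shift units [0.08 0.04 0.11]
centre [ 0.51117685 -0.06831319  0.21902814] eye in remote [ 0.28077364 -0.00058263 -0.01085893] zz 0.9999764264513342
nose pred top px [[376.75205823 223.37501533]] scene [[298.52413357 261.3445839 ]] tail [[364.10166645 284.15331106]] [[262.81642908 231.17936357]]
```

View pics/c4.png

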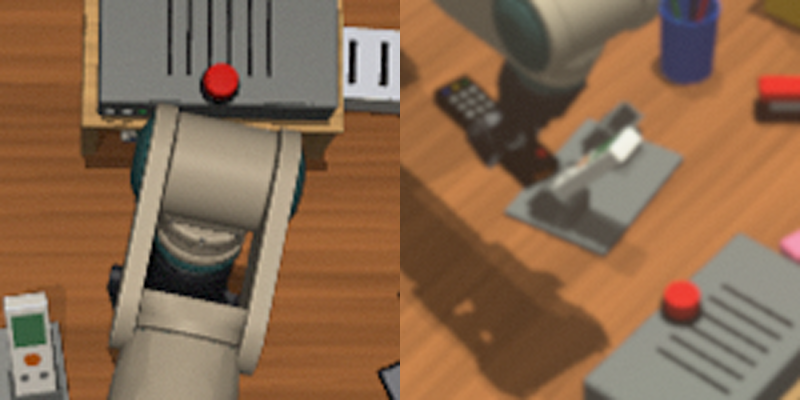

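Scene crop: the nose is at about (545,175) and the tail at (450,92), against predictions of (543,177) and (447,96). The buttons face up and the eye lies 0.28 m ahead with about 1 cm offset, so I hand it in.

```bash
python3 -c "
from h import *
print(workorder.close_job())"
```

```text
the job is handed in; nothing more can be done
None
```

I handed the job in with the TV remote held still, buttons up, about 0.22 m above the desk. By my measurements its nose points at the receiver eye within about 1 cm and is 20 cm from it. The hand-in call gave no pass or fail verdict.

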